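# Open the braced sample jar

### The job

Open the square glass jar that is wedged in the wooden bracing block: first take the small jar off its cap and stand it upright on the bare counter beside the block, then twist the tight round cap anticlockwise (seen from above) about a quarter turn, stopping once it comes free. Only then lift the cap straight up and finish while still holding it level in the gripper, a few centimetres above the jar's mouth; the glass jar stays seated in its block and the other things on the counter are left alone.

Things in the scene. Friction and masses are not known exactly. Their poses are not given: they have to be found in the camera images.
- brace: wooden bracing block fixed to the counter, 108 x 108 mm, 36 mm tall, with a square recess 64 mm wide whose floor is 10 mm above the counter. Origin: centre of its underside; x and y along its sides, z up.
- glass_jar: square amber glass jar (0.4 kg, loose) that stands in the recess, which stops it from turning but not from being lifted. Body 62 x 62 x 50 mm with sloping shoulders from 50 to 58 mm, then a round neck 38 mm across up to 86 mm. Origin: centre of its underside; z up along the neck and cap axis.
- jar_mouth (a point): centre of the glass jar's mouth, at the top of its neck, 86 mm above its underside.
- cap_center (a point): centre of the round aluminium cap, 56 mm across and 22 mm tall, ribbed, loose (0.04 kg) but held on the neck by lugs. This point is half-way up the cap, on its axis, 11 mm under its top; z up. When closed it is 79 mm above the jar's underside (7 mm below its mouth), and the cap's lower edge is 10 mm above the shoulders. Any grip across its diameter serves.
- cap_turn (a joint): how far the cap has been turned on the jar, in rad: 0 tight at the start, grows as the cap turns anticlockwise seen from above. It turns stiffly (about 0.4 N m) and stays where it is left, so it can be turned in one grasp or several; up to about 1.1 the cap is locked to the jar (lifting it would lift the jar), from 1.3 on it lifts straight off (15 mm to clear the neck's lugs, 18 mm to clear the mouth); hard stop at 2.1. The cap does not rise by itself as it turns.
- cream_jar_center (a point): centre (half-way up) of the small jar that stands on top of the cap: 60 mm tall, body 50 mm across up to 51 mm, lid 44 mm across, about 0.2 kg; z up.
- clear_patch (a point): a point on the bare counter where nothing stands within 6 cm: one good spot for the small jar.
- jam_jar_center (a point): bystander: jar 62 mm across, 82 mm tall; centre.
- tin_center (a point): bystander: round tin 65 mm across, 36 mm tall; centre.
- bell_center (a point): bystander: domed counter bell 80 mm across, 58 mm tall; centre.
Not all that is in view belongs to the job. What is shaped like the glass_jar but green is not meant. Of the things that look like the part that bears cap_center, the smaller one is meant.

How it is judged (in metres and radians):
On the way, in this order (a step that is already met when the one before it is completed fails the run):
1. the small jar stands upright, released and at rest on the counter beside the block, the cap still closed (height (world z) of cream_jar_center below 0.036 m and angle between cream_jar_center's own z axis and vertical below 0.1 rad and contact force between cream_jar and the arm below 0.1 N and contact force between cream_jar and the fingers below 0.1 N and linear speed of cream_jar below 0.02 m/s and value of joint cap_turn below 1 rad), for 0.3 s.
2. the cap has been turned free while still sitting on the neck (value of joint cap_turn above 1.1 rad and z of cap_center in the frame of glass_jar below 0.084 m), for 0.1 s.
At the end, for the whole second after the job is handed in: The gripper holds the cap still and level (0.2 rad), its lower edge 3 to 89 mm above the jar's mouth, within 25 mm of its axis, touching only the fingers; the glass jar is seated (raised under 4 mm, tilt under 0.08 rad); the small jar stands upright, still and untouched on the counter (z of cap_center in the frame of jar_mouth between 0.014 and 0.1 m and horizontal distance between cap_center and jar_mouth below 0.025 m and angle between cap_center's own z axis and vertical below 0.2 rad and contact force between cap and the fingers above 1 N and contact force between cap and glass_jar below 0.1 N and linear speed of cap below 0.03 m/s and value of joint cap_turn above 1.1 rad and z of glass_jar in the frame of brace below 0.014 m and angle between glass_jar's own z axis and vertical below 0.08 rad and height (world z) of cream_jar_center below 0.036 m and angle between cream_jar_center's own z axis and vertical below 0.1 rad and contact force between cream_jar and the fingers below 0.1 N and linear speed of cream_jar below 0.02 m/s); the arm keeps its last pose, push and grip.
It fails at once if the glass jar is pulled up or tipped in its block (z of glass_jar in the frame of brace above 0.02 m or angle between glass_jar's own z axis and vertical above 0.2 rad).
It fails at once if the cap is wrenched far past the point where it comes free (value of joint cap_turn above 1.95 rad).
It fails at once if the small jar is tipped over (angle between cream_jar_center's own z axis and vertical above 0.7 rad).
It fails at once if a bystander is pushed away (distance of any of jam_jar_center, tin_center, bell_center from where it was at the start of the episode above 0.03 m).
It also fails if it takes over 54 s, if anything falls off the work surface, if the arm or the gripper's body presses on something with over 40 N, if the wrist force passes 120 N, or if a joint passes its speed limit or range.

### The arm

A 7-joint arm with a two-finger parallel gripper is mounted at the origin on a cart in front of the work surface, level with it; the furniture and walls round the work are solid. World frame = base frame: x ahead of the robot, y to its left, z up, the work surface at z = 0. Lengths are in mm, angles in rad, forces in N, time in s.
With the tool pointing down it reaches from about 350 to 775 mm from the base axis. Payload 3.1 kg.
Tool frame: the origin (TCP) lies at the very end of the fingers, on their centre line; the grasp point (between the pads) lies 19 mm behind it; z points along the fingers, y is the direction in which the jaws open and shut (so a half turn about z gives the same grasp; the last joint's range is limited). The gripper opens to 85 mm and grips with 20 to 120 N. Pads are 22 mm wide; open, the fingers measure 114 mm over their backs; the gripper's body (76 mm by 85 mm) begins 54 mm behind the grasp point. The pads swing forward as they close: fully open they stand 13 mm farther back than shut.
Start: joints at [1.146, 0.311, 0.014, 1.512, -0.004, 1.319, -0.027], TCP at [205.469, -510.196, 231.304] pointing down, gripper open.
Joint ranges: [-2.7, 2.7], [-0.3, 1.91], [-1.27, 1.3], [0.12, 2.57], [-1.44, 4.58], [0.2, 2.03], [-3.05, 3.05]. Speed limits (rad/s): [2.79, 2.79, 3.14, 3.14, 3.14, 3.14, 3.14].

### API

Orientations are given as a rotation vector (axis times angle).
In Python, from rig import r, vision gives the robot as it stands.
- The arm moves only by the tool arm_command, never from a script. Its argument "steps" is a list of rows, each a list of 7 numbers: the shift along the tool's x, y, z in cm, then the turn, a rotation vector about the tool's x, y, z in rad, then the finger opening in cm, from 0 to 8.54. A call has exactly 5 rows; each row is the pose to reach, as a shift and turn from the pose measured when the call began, along the tool's axes at that moment; what a row does not reach only later rows make up. A row lasts 1/12 s, in which the tool goes at most 41.7 mm and 7.16 degrees, less where a joint would pass 70% of its speed; a pose out of reach is approached as far as the arm can. A call with a gripper value outside its range is refused whole. The fingers move at their own pace and stop on an object; "force" is the grip in N (left out, the last holds). Time passes only in rows, so rows that repeat a pose let the fingers close, or fill a call up. It gives the time, the measured TCP pose, the force and the opening at its end, in the units of the state.
- r.read_state(): the state, without advancing time (a new reading comes with each control period).
- vision.grab_frame(name): name is "scene" or "top"; returns a dict with "color" (480x640x3 uint8, red, green, blue), "z_map" (480x640 float32, mm along the optical axis (not along the pixel's ray), 0 where there is no reading), "vfov" (degrees; the focal length in pixels is half the picture's height over the tangent of half this angle, whatever the lens; pixels are square), "cx", "cy" (the principal point, pixels), "k1" (the pictures are not rectified: a ray, as slopes to the right and down, at radius r is drawn at 1 + k1 r^2 times it, then the intrinsics apply), "eye" and "attitude" of the camera in the world. Camera axes: x right, y down, z forward; pixel columns grow to the right and rows downward; lengths in mm; the calibration is good to about 2 mm. A picture is of the moment at which its call begins.
- r.finish_job(): hands the job in, once; it reports no verdict.
The state is a dict: "time": time; "qpos": joint angles; "qd": joint speeds; "effort": joint torques, N m; "tool_pos": TCP position; "eef_rot": TCP orientation; "ft_force": force on the tool from outside, world axes, zero at the start; "ft_torque": the same for the moment, N m; "gripper_width": finger opening in mm.
Only numpy, scipy, OpenCV 4.12 (cv2) and the standard library are available. Lean on these libraries where they do the work, as an engineer would, in place of code of your own. Each camera call takes 0.05 s, during which the arm holds its last target.

## Working session

There is one attempt and no reset: what is moved stays moved. The work goes in short steps, Python scripts to look and compute and a tool call to move; the robot and the scene stay as the last step left them, time stands still between calls to the robot, and variables do not carry over. Pictures are saved under pics/ and viewed, and the job is handed in when it is done.

Besides the shell and the picture viewer there is one more tool, called after "Emit:" as a command line: name --pt "numbers of a row" for each row, then --argument value for the rest. arm_command: Moves the arm, as the interface text tells. Its arguments: {"type":"object","properties":{"steps":{"type":"array"},"force":{"type":"number"}},"required":["steps"]}

```bash
ls; mkdir -p pics; cat > h.py <<'E'
import numpy as np, cv2, pickle
from scipy.spatial.transform import Rotation as R
def K(f):
    fl=240/np.tan(np.radians(f['vfov'])/2); return fl
def att(f):
    a=np.array(f['attitude'],float)
    return a if a.shape==(3,3) else R.from_rotvec(a).as_matrix()
def cloud(f):
    fl=K(f); v,u=np.mgrid[0:480,0:640]
    xd=(u-f['cx'])/fl; yd=(v-f['cy'])/fl
    x,y=xd.copy(),yd.copy()
    for _ in range(20):
        s=1+f['k1']*(x*x+y*y); x=xd/s;y=yd/s
    z=f['z_map']; P=np.stack([x*z,y*z,z],-1)@att(f).T+np.array(f['eye'])
    P[z==0]=np.nan
    return P
E
python3 - <<'E'
from rig import r, vision
import cv2,pickle
s=r.read_state(); print(s)
for n in('scene','top'):
    f=vision.grab_frame(n); pickle.dump(f,open(n+'.pkl','wb'))
    cv2.imwrite(f'pics/{n}0.png',f['color'][:,:,::-1]); print({k:v for k,v in f.items() if k not in('color','z_map')})
E
```

```text
pics
{'time': 0.0, 'qpos': array([ 1.14631062,  0.31174823,  0.01397424,  1.51306056, -0.00440199,
        1.31921525, -0.02720231]), 'qd': array([ 1.12397681e-03, -1.61968405e-03,  9.52708347e-05, -1.14679511e-03,
       -2.25721615e-04, -1.68351400e-04, -8.40356295e-04]), 'effort': array([-5.58234860e-04, -3.79916131e+01,  1.45410011e-01, -2.30588686e+01,
        1.21415631e-02,  1.37085441e-02,  8.06677946e-06]), 'tool_pos': array([ 205.17269177, -509.5025788 ,  230.20725622]), 'eef_rot': array([-3.08190549e+00, -5.97309443e-01,  8.56060373e-04]), 'ft_force': array([-0.12193214,  1.03810305,  0.23350886]), 'ft_torque': array([-0.01384628, -0.02088876, -0.03598769]), 'gripper_width': 85.66205645665384}
{'vfov': 43.759342541915515, 'cx': 314.13095186141686, 'cy': 233.74862664767616, 'k1': 0.027671565538742414, 'eye': array([ 126.63874631, -209.83335937,  748.37667158]), 'attitude': array([-2.24656471,  0.65837254, -0.30829496])}
{'vfov': 47.463292763668036, 'cx': 317.14842172641266, 'cy': 240.14494631694498, 'k1': -0.09440188673721868, 'eye': array([ 303.49583925,  353.84928742, 1203.46808253]), 'attitude': array([-2.09891212,  2.13258875, -0.17980901])}
```

View pics/scene0.png

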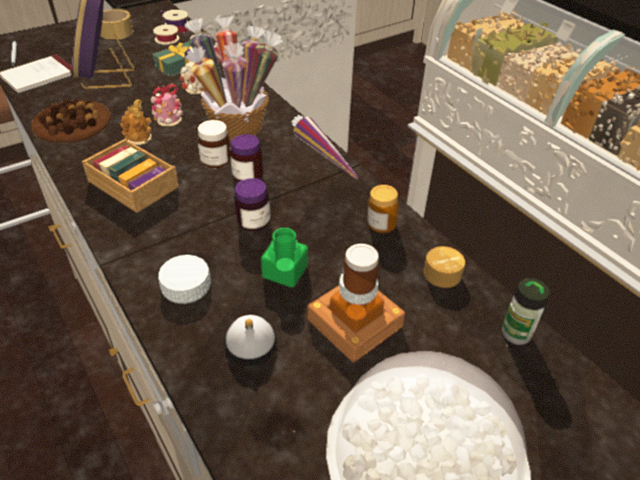

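View pics/top0.png

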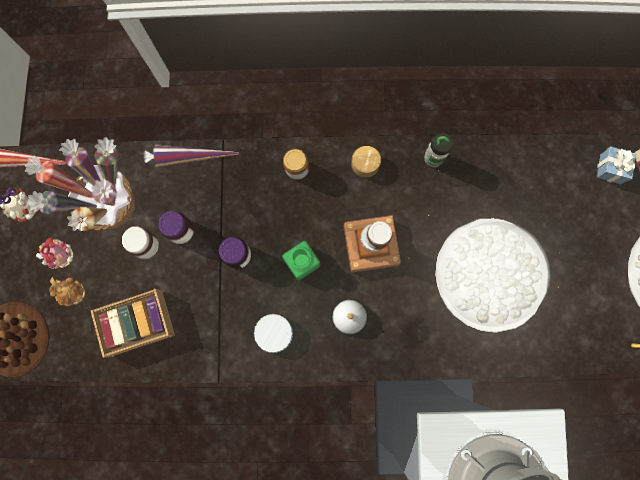

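The scene picture shows the amber jar in its wooden block at (357,310) with a brown, white-lidded small jar on top at (362,265). The green lookalike jar is at (286,258). The larger loose white cap lies at (185,278), the bell at (250,338), the jam jar at (382,208), the tin at (444,266) and a bowl at (428,430). The cap that is meant is the small one under the brown jar, at (358,288).

```bash
python3 - <<'E'
from h import *
fs={n:pickle.load(open(n+'.pkl','rb')) for n in('scene','top')}
C={n:cloud(f) for n,f in fs.items()}
for n,pts in {'scene':[(362,258),(360,270),(358,288),(358,310),(330,315),(380,322),(286,240),(185,270),(250,338),(382,195),(444,255),(530,290),(428,430),(300,380),(420,320),(405,260)],'top':[(378,230),(373,245),(352,225),(392,222),(397,265),(351,268),(302,260),(273,333),(349,316),(295,158),(366,162),(440,145),(492,275),(330,190),(410,190),(405,310),(330,290),(495,460)]}.items():
    for u,v in pts: print(n,u,v,C[n][v,u].round(0))
big=[]
for n,(x0,x1,y0,y1) in {'scene':(290,430,220,380),'top':(320,430,190,300)}.items():
    c=cv2.resize(fs[n]['color'][y0:y1,x0:x1,::-1],None,fx=4,fy=4,interpolation=cv2.INTER_CUBIC)
    c=cv2.resize(c,(400,440)); big.append(c)
cv2.imwrite('pics/crop0.png',np.hstack(big))
E
```

```text
scene 362 258 [511. 240. 157.]
scene 360 270 [498. 227. 152.]
scene 358 288 [497. 226. 116.]
scene 358 310 [503. 229.  61.]
scene 330 315 [476. 260.  34.]
scene 380 322 [531. 208.  36.]
scene 286 240 [488. 410.  66.]
scene 185 270 [329. 468.  31.]
scene 250 338 [350. 284.  40.]
scene 382 195 [691. 414.  71.]
scene 444 255 [712. 265.  35.]
scene 530 290 [713.  99. 103.]
scene 428 430 [408. -13. 173.]
scene 300 380 [388. 207.  -1.]
scene 420 320 [610. 200.  -3.]
scene 405 260 [675. 316.  -1.]
top 378 230 [519. 251. 158.]
top 373 245 [493. 260. 139.]
top 352 225 [557. 296.  33.]
top 392 222 [562. 208.  34.]
top 397 265 [470. 198.  12.]
top 351 268 [463. 300.  29.]
top 302 260 [477. 404.  65.]
top 273 333 [326. 469.  34.]
top 349 316 [358. 308.  56.]
top 295 158 [699. 417.  75.]
top 366 162 [701. 260.  35.]
top 440 145 [712. 107. 106.]
top 492 275 [424.  38. 175.]
top 330 190 [648. 342.  -6.]
top 410 190 [643. 159.   2.]
top 405 310 [372. 182.  -0.]
top 330 290 [419. 346.  -3.]
top 495 460 [61. 18. 56.]
```

View pics/crop0.png

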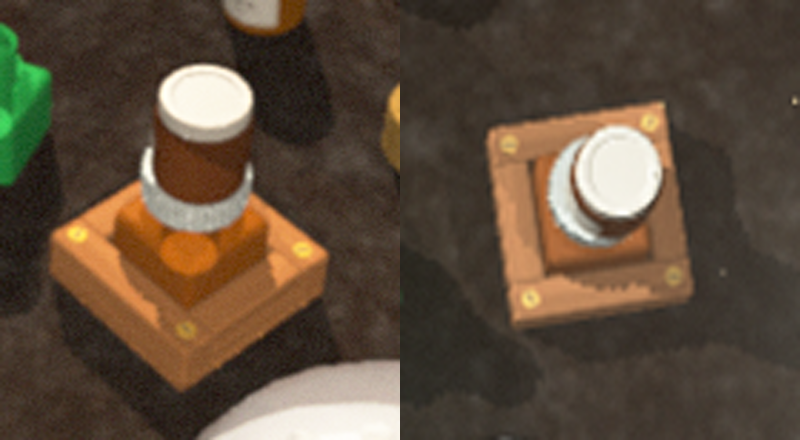

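```bash
cat >> h.py <<'E'
from scipy.optimize import least_squares
def circ(P,rad,it=3):
    m=P[:,:2].mean(0)
    g=lambda c: np.hypot(P[:,0]-c[0],P[:,1]-c[1])-rad
    s=least_squares(g,m,loss='soft_l1',f_scale=1.5)
    return s.x, np.sqrt(np.mean(s.fun**2))
E
python3 - <<'E'
from h import *
C={n:cloud(pickle.load(open(n+'.pkl','rb'))) for n in('scene','top')}
for n,c in C.items():
    P=c.reshape(-1,3); P=P[~np.isnan(P[:,0])]
    near=np.hypot(P[:,0]-515,P[:,1]-248)<75
    Q=P[near]
    L=Q[Q[:,2]>150]
    L2=L[L[:,2]>155]
    (cx,cy),rr=cv2.minEnclosingCircle(L2[:,:2].astype(np.float32))
    print(n,'lid n',len(L2),'median z',np.median(L2[:,2]),'mean',L2.mean(0),'encl',cx,cy,rr)
    B=Q[(Q[:,2]>104)&(Q[:,2]<146)]; print(' body circ r25',circ(B,25),len(B))
    B=Q[(Q[:,2]>82)&(Q[:,2]<98)]; print(' cap circ r28',circ(B,28),len(B))
    near=np.hypot(P[:,0]-512,P[:,1]-250)<90
    B=P[near]; B=B[(B[:,2]>29)&(B[:,2]<43)]
    print(' brace',np.median(B[:,2]),cv2.minAreaRect(B[:,:2].astype(np.float32)))
    for nm,(x,y,z0,rad) in dict(tin=(706,262,28,40),jam=(697,416,65,40),bell=(354,292,15,55),bowl=(415,20,60,150),green=(488,407,15,50),bigcap=(328,468,20,50)).items():
        B=P[(np.hypot(P[:,0]-x,P[:,1]-y)<rad)&(P[:,2]>z0)]
        (cx,cy),rr=cv2.minEnclosingCircle(B[:,:2].astype(np.float32)); print('  ',nm,len(B),round(cx),round(cy),round(rr),'zmax',np.percentile(B[:,2],99).round())
E
```

```text
scene lid n 627 median z 158.18814808921456 mean [512.80468886 242.99139819 158.17477509] encl 513.572509765625 243.9279022216797 23.4844970703125
 body circ r25 (array([514.43068476, 244.95526544]), np.float64(0.8899317437461837)) 725
 cap circ r28 (array([517.78309929, 250.19748567]), np.float64(0.9542278316071322)) 287
 brace 35.129401972071605 ((517.0078125, 249.7327880859375), (110.48703002929688, 111.6922836303711), 6.4945783615112305)
   tin 911 707 256 34 zmax 38.0
   jam 451 696 415 27 zmax 76.0
   bell 1574 357 299 36 zmax 56.0
   bowl 21048 439 3 120 zmax 209.0
   green 1751 481 402 41 zmax 86.0
   bigcap 1612 325 466 43 zmax 34.0
top lid n 404 median z 158.7908579698933 mean [513.12421675 247.0701772  158.88308058] encl 513.2338256835938 246.4809112548828 23.125417709350586
 body circ r25 (array([513.93682176, 247.17221242]), np.float64(1.078260622906562)) 131
 cap circ r28 (array([516.94943147, 251.15478913]), np.float64(2.2651770790531995)) 59
 brace 35.42338735770613 ((516.7191772460938, 253.03936767578125), (108.68312072753906, 107.27033233642578), 7.285905361175537)
   tin 619 707 260 33 zmax 40.0
   jam 403 696 418 26 zmax 79.0
   bell 857 359 304 36 zmax 57.0
   bowl 10102 440 7 121 zmax 209.0
   green 862 481 407 41 zmax 88.0
   bigcap 1151 326 470 41 zmax 37.0
```

```bash
cat >> h.py <<'E'
def plan(s,p,yaw):
    """p target TCP mm, yaw deg of the tool y (jaw) axis; tool z down"""
    R0=R.from_rotvec(s['eef_rot']).as_matrix()
    a=np.radians(yaw); y=np.array([np.cos(a),np.sin(a),0]); z=np.array([0,0,-1.]); x=np.cross(y,z)
    Rt=np.stack([x,y,z],1)
    d=R0.T@(np.array(p)-s['tool_pos'])/10
    w=R.from_matrix(R0.T@Rt).as_rotvec()
    return d.round(2),w.round(3)
def show(s):
    R0=R.from_rotvec(s['eef_rot']).as_matrix()
    print('t',round(s['time'],2),'pos',s['tool_pos'].round(1),'yaw_y',np.degrees(np.arctan2(R0[1,1],R0[0,1])).round(1),'tilt',np.degrees(np.arccos(-R0[2,2])).round(2),'q',s['qpos'].round(2),'F',s['ft_force'].round(1),'T',s['ft_torque'].round(2),'w',round(s['gripper_width'],1))
E
python3 - <<'E'
from h import *
from rig import r
s=r.read_state(); show(s)
print(plan(s,(430,-150,340),-45)); print(plan(s,(205,-510,340),-68))
c=cloud(pickle.load(open('top.pkl','rb'))).reshape(-1,3)
for p in [(640,170),(630,175)]:
    d=np.hypot(c[:,0]-p[0],c[:,1]-p[1]); q=c[(d<72)]; print(p,len(q),np.nanmax(q[:,2]),np.nanmedian(q[:,2])); o=c[(c[:,2]>12)]; print(np.nanmin(np.hypot(o[:,0]-p[0],o[:,1]-p[1])))
E
```

```text
t 0.1 pos [ 205.2 -509.6  230.3] yaw_y -68.1 tilt 0.13 q [ 1.15  0.31  0.01  1.51 -0.    1.32 -0.03] F [-0.4  0.5  0.7] T [-0.05 -0.    0.03] w 85.4
(array([ 34.29, -24.98, -10.92]), array([-0.002, -0.   , -0.403]))
(array([-3.000e-02,  1.000e-02, -1.097e+01]), array([-0.002,  0.   , -0.001]))
(640, 170) 2973 5.5222545830476975 -2.132431064934053
75.63562248376098
(630, 175) 2953 39.45173499496195 -2.1690092694939267
64.47765724982695
```

Emit:
arm_command --pt "0 0 -4 0 0 0 8.5" --pt "1 -1 -8 0 0 0 8.5" --pt "5 -3.5 -11 0 0 -0.1 8.5" --pt "9 -6.5 -11 0 0 -0.2 8.5" --pt "13 -9.5 -11 0 0 -0.3 8.5"

```text
time: 0.52
tool_pos: [275.9, -398.3, 341.4]
eef_rot: [2.957, 1.055, 0.002]
ft_force: [0.9, 0.3, -0.0]
gripper_width: 84.8
```

```bash
python3 - <<'E'
from h import *
from rig import r
s=r.read_state(); show(s)
print(plan(s,(450,-130,340),-45)); print(plan(s,(490,60,330),-20))
E
```

```text
t 0.52 pos [ 275.9 -398.3  341.4] yaw_y -50.7 tilt 0.14 q [ 1.01  0.14 -0.1   1.46  0.01  1.54  0.03] F [ 0.9  0.3 -0. ] T [-0.03 -0.11 -0.01] w 84.8
(array([30.46, -9.75,  0.12]), array([ 0.002, -0.   , -0.1  ]))
(array([ 45.58, -21.93,   1.1 ]), array([ 0.002,  0.   , -0.536]))
```

Emit:
arm_command --pt "4.1 -1.4 0 0 0 -0.1 8.5" --pt "8 -2.6 0 0 0 -0.2 8.5" --pt "12 -4 0 0 0 -0.3 8.5" --pt "16 -5.2 0 0 0 -0.4 8.5" --pt "20 -6.6 0 0 0 -0.53 8.5"

```text
time: 0.93
tool_pos: [388.0, -221.0, 341.0]
eef_rot: [2.577, 1.792, 0.0]
ft_force: [0.3, -0.2, -0.5]
gripper_width: 85.0
```

```bash
python3 - <<'E'
from h import *
from rig import r
s=r.read_state(); show(s)
print(plan(s,(495,60,335),-20)); print(plan(s,(514,246,300),-20))
E
```

```text
t 0.93 pos [ 388. -221.  341.] yaw_y -20.4 tilt 0.13 q [ 0.78  0.07 -0.32  1.54  0.02  1.53  0.1 ] F [ 0.3 -0.2 -0.5] T [-0.01 -0.11 -0.01] w 85.0
(array([30.07,  0.25,  0.57]), array([ 0.002,  0.001, -0.006]))
(array([48.17, -4.45,  4.04]), array([ 0.002,  0.001, -0.006]))
```

Emit:
arm_command --pt "4.1 0 0 0 0 0 8.5" --pt "8.2 0 0 0 0 0 8.5" --pt "12.3 0 0 0 0 0 8.5" --pt "16.4 0 0 0 0 0 8.5" --pt "20.5 0 0 0 0 0 8.5"

```text
time: 1.35
tool_pos: [459.2, -26.9, 340.5]
eef_rot: [2.577, 1.792, -0.001]
ft_force: [0.1, 0.0, 0.1]
gripper_width: 84.8
```

Emit:
arm_command --pt "4.1 0 0 0 0 0 8.5" --pt "8.2 0 0 0 0 0 8.5" --pt "12.3 -1 0 0 0 0 8.5" --pt "16.4 -2 0 0 0 0 8.5" --pt "20.5 -3 1 0 0 0 8.5"

```text
time: 1.77
tool_pos: [502.8, 175.0, 331.9]
eef_rot: [2.577, 1.791, 0.004]
ft_force: [1.0, -0.7, -0.2]
gripper_width: 84.8
```

```bash
python3 - <<'E'
from h import *
from rig import r
s=r.read_state(); show(s)
print(plan(s,(514,246,240),-20)); print(plan(s,(514,246,112),-20))
E
```

```text
t 1.77 pos [502.8 175.  331.9] yaw_y -20.4 tilt 0.22 q [ 0.12  0.3  -0.67  1.34  0.19  1.56 -0.88] F [ 1.  -0.7 -0.2] T [ 0.02 -0.08 -0.02] w 84.8
(array([ 7.04, -1.46,  9.18]), array([ 0.004, -0.   , -0.007]))
(array([ 7.04, -1.51, 21.98]), array([ 0.004, -0.   , -0.007]))
```

Emit:
arm_command --pt "3 -0.6 1 0 0 0 8.5" --pt "6 -1.2 3 0 0 0 8.5" --pt "7 -1.5 6 0 0 0 8.5" --pt "7 -1.5 9 0 0 0 8.5" --pt "7 -1.5 11 0 0 0 8.5"

```text
time: 2.18
tool_pos: [511.6, 246.4, 218.2]
eef_rot: [2.575, 1.796, -0.004]
ft_force: [0.2, -0.5, -0.9]
gripper_width: 85.2
```

```bash
python3 - <<'E'
from h import *
from rig import r,vision
s=r.read_state(); show(s)
print(plan(s,(514,246,111),-20))
f=vision.grab_frame('scene'); g=vision.grab_frame('top')
a=cv2.resize(f['color'][120:360,240:480],(400,400)); b=cv2.resize(g['color'][140:340,280:480],(400,400))
cv2.imwrite('pics/above1.png',np.hstack([a,b])[:,:,::-1])
E
```

```text
t 2.18 pos [511.6 246.4 218.2] yaw_y -20.2 tilt 0.16 q [-0.01  0.43 -0.67  1.46  0.27  1.34 -1.05] F [ 0.2 -0.5 -0.9] T [ 0.01  0.01 -0.02] w 85.2
(array([ 0.07,  0.24, 10.72]), array([-0.   ,  0.003, -0.004]))
```

View pics/above1.png

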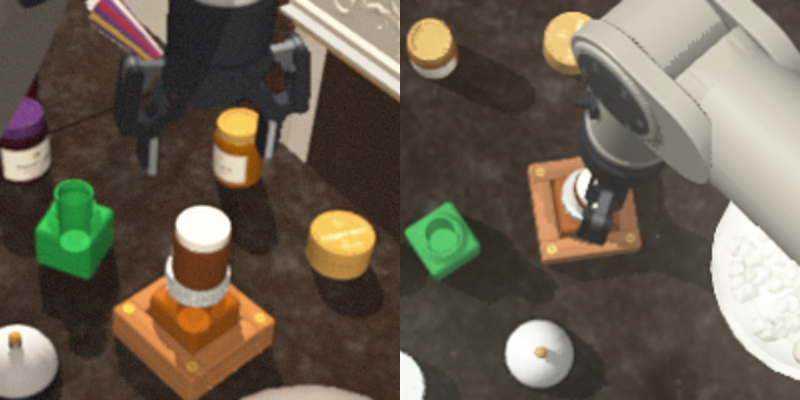

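The picture shows the gripper centred above the small jar at (203,250) of the left half, with the fingers straddling it and nothing else under them.

Emit:
arm_command --pt "0.1 0.2 3 0 0 0 8.5" --pt "0.1 0.2 6 0 0 0 8.5" --pt "0.1 0.2 8.5 0 0 0 8.5" --pt "0.1 0.2 10 0 0 0 8.5" --pt "0.1 0.2 10.7 0 0 0 8.5"

```text
time: 2.7
tool_pos: [512.2, 242.3, 108.7]
eef_rot: [2.579, 1.791, -0.016]
ft_force: [-1.5, -0.7, 0.5]
gripper_width: 85.2
```

Emit:
arm_command --pt "0 0 0 0 0 0 6" --pt "0 0 0 0 0 0 4.5" --pt "0 0 0 0 0 0 4" --pt "0 0 0 0 0 0 4" --pt "0 0 0 0 0 0 4" --force 30

```text
time: 3.12
tool_pos: [513.6, 243.2, 110.9]
eef_rot: [2.578, 1.791, -0.01]
ft_force: [0.1, -0.4, 4.8]
gripper_width: 48.3
```

```bash
python3 - <<'E'
from h import *
from rig import r,vision
s=r.read_state(); show(s)
f=vision.grab_frame('scene')
cv2.imwrite('pics/grip1.png',cv2.resize(f['color'][180:380,260:460],(560,560))[:,:,::-1])
E
```

```text
t 3.12 pos [513.6 243.2 110.9] yaw_y -20.4 tilt 0.39 q [-0.03  0.53 -0.63  1.61  0.34  1.12 -1.1 ] F [ 0.1 -0.4  4.8] T [-0.03 -0.03 -0.  ] w 48.3
```

View pics/grip1.png

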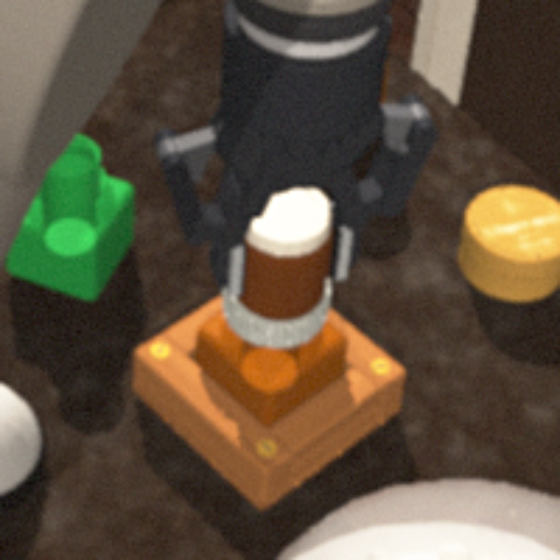

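The fingers hold the small jar at (288,270), both pads on its body. Next I lift it straight up.

Emit:
arm_command --pt "0 0 -0.5 0 0 0 4" --pt "0 0 -1.5 0 0 0 4" --pt "0 0 -3.5 0 0 0 4" --pt "0 0 -6 0 0 0 4" --pt "0 0 -7 0 0 0 4" --force 40

```text
time: 3.58
tool_pos: [515.0, 244.8, 184.4]
eef_rot: [2.578, 1.791, -0.002]
ft_force: [1.4, 0.9, -0.7]
gripper_width: 47.8
```

```bash
python3 - <<'E'
from h import *
from rig import r,vision
s=r.read_state(); show(s)
print(plan(s,(640,170,180),-20),plan(s,(640,170,30),-20))
f=vision.grab_frame('scene'); pickle.dump(f,open('s2.pkl','wb'))
cv2.imwrite('pics/lift1.png',cv2.resize(f['color'][150:380,230:460],(560,560))[:,:,::-1])
c=cloud(f); P=c.reshape(-1,3); 
Q=P[(np.hypot(P[:,0]-517,P[:,1]-251)<32)]
print(len(Q)); B=Q[(Q[:,2]>82)&(Q[:,2]<98)]; print(circ(B,28),len(B))
E
```

```text
t 3.58 pos [515.  244.8 184.4] yaw_y -20.4 tilt 0.18 q [-0.01  0.46 -0.66  1.51  0.29  1.27 -1.07] F [ 1.4  0.9 -0.7] T [ 0.08 -0.07 -0.01] w 47.8
(array([-2.64, 14.32,  0.47]), array([ 0.002,  0.003, -0.007])) (array([-2.6 , 14.29, 15.47]), array([ 0.002,  0.003, -0.007]))
4386
(array([517.69805025, 250.09868706]), np.float64(5.445279442047405)) 387
```

View pics/lift1.png

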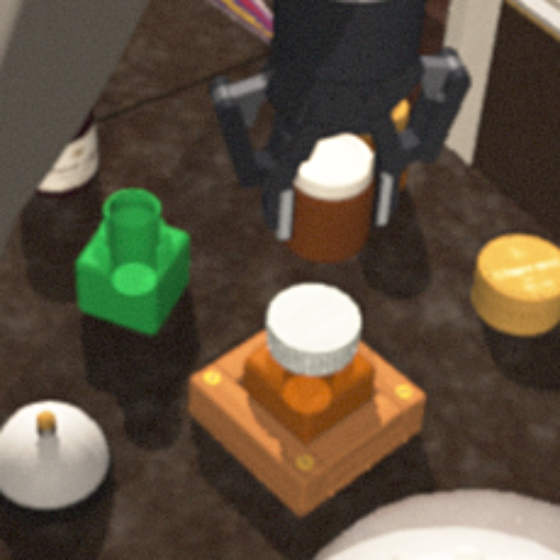

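The small jar hangs level at (330,210), and the ribbed cap on the amber jar is now clear at (313,330). Next I carry the jar to the bare patch at about (640, 170).

Emit:
arm_command --pt "-0.5 3 0 0 0 0 4" --pt "-1.1 6 0 0 0 0 4" --pt "-1.8 9.5 1 0 0 0 4" --pt "-2.3 12.5 2 0 0 0 4" --pt "-2.6 14.2 4 0 0 0 4"

```text
time: 4.05
tool_pos: [644.6, 167.3, 146.4]
eef_rot: [2.578, 1.781, 0.008]
ft_force: [1.3, -1.3, -1.3]
gripper_width: 47.7
```

```bash
python3 - <<'E'
from h import *
from rig import r,vision
s=r.read_state(); show(s)
print(plan(s,(640,170,14),-20))
E
```

```text
t 4.05 pos [644.6 167.3 146.4] yaw_y -20.7 tilt 0.54 q [ 0.06  0.67 -0.59  1.27  0.37  1.3  -0.89] F [ 1.3 -1.3 -1.3] T [-0.   -0.04  0.01] w 47.7
(array([ 0.1 , -0.65, 13.23]), array([ 0.009,  0.001, -0.013]))
```

Emit:
arm_command --pt "0 -0.3 3.5 0 0 0 4" --pt "0 -0.3 7 0 0 0 4" --pt "0 -0.3 9.5 0 0 0 4" --pt "0 -0.3 11 0 0 0 4" --pt "0 -0.3 11.6 0 0 0 4"

```text
time: 4.47
tool_pos: [639.4, 166.3, 25.1]
eef_rot: [2.58, 1.782, -0.006]
ft_force: [-0.3, -0.3, -2.0]
gripper_width: 47.6
```

```bash
python3 - <<'E'
from h import *
from rig import r,vision
s=r.read_state(); show(s)
print(plan(s,(642,169,12),-20))
f=vision.grab_frame('scene')
cv2.imwrite('pics/low1.png',cv2.resize(f['color'][200:400,340:580],(720,600))[:,:,::-1])
E
```

```text
t 4.47 pos [639.4 166.3  25.1] yaw_y -20.7 tilt 0.38 q [ 0.04  0.77 -0.54  1.41  0.43  1.08 -0.94] F [-0.3 -0.3 -2. ] T [ 0.03  0.07 -0.04] w 47.6
(array([0.35, 0.14, 1.31]), array([ 0.002,  0.006, -0.013]))
```

View pics/low1.png

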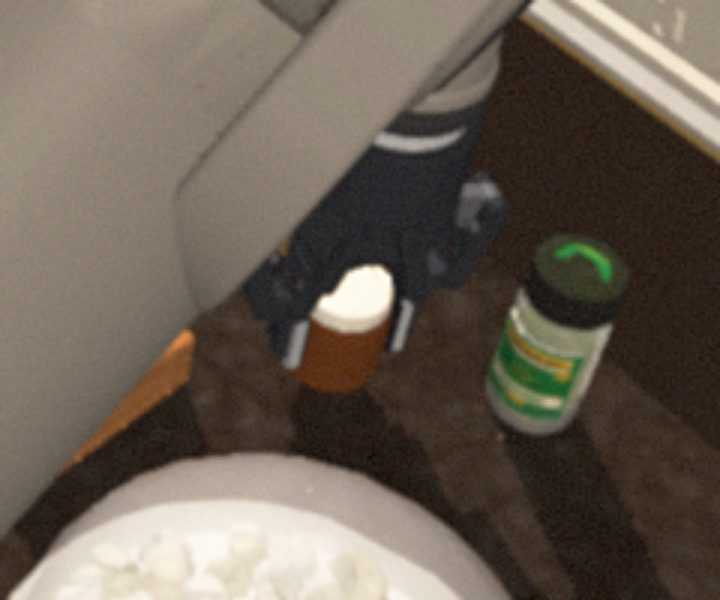

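The small jar at (345,340) is just above the counter, clear of the spice jar at (560,330) and of the block. Next I lower it the last centimetre.

Emit:
arm_command --pt "0 0 0.4 0 0 0 4" --pt "0 0 0.7 0 0 0 4" --pt "0 0 0.9 0 0 0 4" --pt "0 0 1.1 0 0 0 4" --pt "0 0 1.2 0 0 0 4"

```text
time: 4.93
tool_pos: [640.5, 166.8, 14.6]
eef_rot: [2.58, 1.782, -0.002]
ft_force: [-1.1, 0.1, -1.5]
gripper_width: 47.8
```

```bash
python3 - <<'E'
from h import *
from rig import r,vision
s=r.read_state(); show(s)
E
```

```text
t 4.93 pos [640.5 166.8  14.6] yaw_y -20.7 tilt 0.37 q [ 0.04  0.79 -0.54  1.41  0.44  1.06 -0.95] F [-1.1  0.1 -1.5] T [ 0.01  0.03 -0.01] w 47.8
```

Emit:
arm_command --pt "0 0 0.1 0 0 0 4" --pt "0 0 0.2 0 0 0 4" --pt "0 0 0.3 0 0 0 4" --pt "0 0 0.35 0 0 0 4" --pt "0 0 0.35 0 0 0 4"

```text
time: 5.35
tool_pos: [640.7, 166.8, 11.2]
eef_rot: [2.579, 1.782, -0.001]
ft_force: [0.0, 1.2, -1.4]
gripper_width: 47.7
```

```bash
python3 - <<'E'
from h import *
from rig import r,vision
s=r.read_state(); show(s)
E
```

```text
t 5.35 pos [640.7 166.8  11.2] yaw_y -20.7 tilt 0.37 q [ 0.04  0.79 -0.54  1.42  0.44  1.05 -0.95] F [ 0.   1.2 -1.4] T [ 0.02 -0.02  0.02] w 47.7
```

Emit:
arm_command --pt "0 0 0.1 0 0 0 4" --pt "0 0 0.2 0 0 0 4" --pt "0 0 0.2 0 0 0 4" --pt "0 0 0.2 0 0 0 4" --pt "0 0 0.2 0 0 0 4"

```text
time: 5.77
tool_pos: [640.7, 167.0, 11.1]
eef_rot: [2.579, 1.782, -0.001]
ft_force: [-3.9, -1.3, 6.9]
gripper_width: 47.5
```

```bash
python3 - <<'E'
from h import *
from rig import r,vision
s=r.read_state(); show(s)
f=vision.grab_frame('scene')
cv2.imwrite('pics/low2.png',cv2.resize(f['color'][260:350,410:510],(720,648))[:600,:,::-1])
E
```

```text
t 5.77 pos [640.7 167.   11.1] yaw_y -20.7 tilt 0.4 q [ 0.04  0.79 -0.54  1.42  0.44  1.05 -0.95] F [-3.9 -1.3  6.9] T [-0.26  0.8   0.05] w 47.5
```

View pics/low2.png

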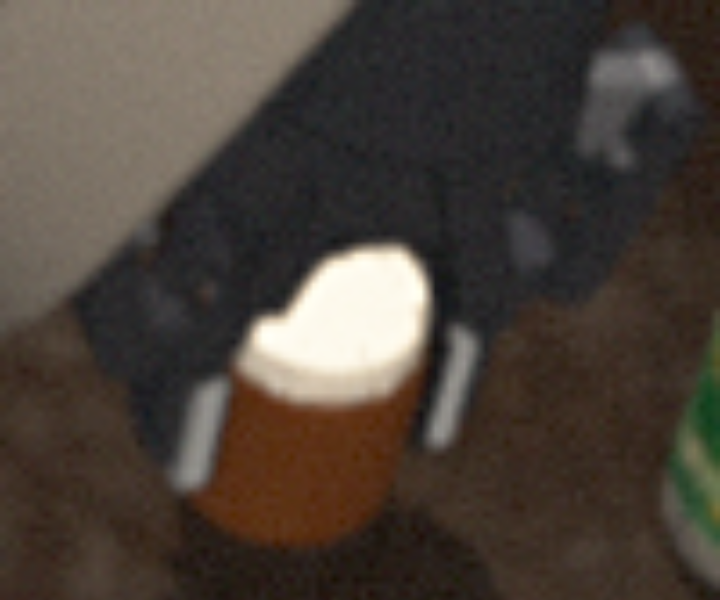

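Touchdown: the force rose to about +7 N at z = 11. The jar at (310,420) stands on the counter, so I open the fingers.

Emit:
arm_command --pt "0 0 -0.1 0 0 0 5.2" --pt "0 0 -0.1 0 0 0 5.8" --pt "0 0 -0.1 0 0 0 6.5" --pt "0 0 -0.1 0 0 0 7.2" --pt "0 0 -0.1 0 0 0 7.5" --force 20

```text
time: 6.23
tool_pos: [640.7, 166.9, 11.8]
eef_rot: [2.579, 1.782, -0.001]
ft_force: [-0.5, -0.1, 0.0]
gripper_width: 75.3
```

Emit:
arm_command --pt "0 0 -1 0 0 0 7.5" --pt "0 0 -3 0 0 0 7.5" --pt "0 0 -6 0 0 0 7.5" --pt "0 0 -9.5 0 0 0 7.5" --pt "0 0 -13.5 0 0 0 8.5"

```text
time: 6.65
tool_pos: [639.0, 167.2, 147.2]
eef_rot: [2.58, 1.783, -0.006]
ft_force: [0.1, -0.1, -0.4]
gripper_width: 84.3
```

```bash
python3 - <<'E'
from h import *
from rig import r,vision
s=r.read_state(); show(s)
f=vision.grab_frame('scene');g=vision.grab_frame('top'); pickle.dump((f,g),open('s3.pkl','wb'))
a=cv2.resize(f['color'][160:400,300:540],(400,400)); b=cv2.resize(g['color'][140:340,280:480],(400,400))
cv2.imwrite('pics/rel1.png',np.hstack([a,b])[:,:,::-1])
for q in (f,g):
  P=cloud(q).reshape(-1,3)
  B=P[(np.hypot(P[:,0]-641,P[:,1]-167)<35)&(P[:,2]>45)&(P[:,2]<70)]
  if len(B)>20: print('cream',len(B),np.percentile(B[:,2],95),cv2.minEnclosingCircle(B[:,:2].astype(np.float32)))
  Q=P[(np.hypot(P[:,0]-517,P[:,1]-251)<40)]
  B=Q[(Q[:,2]>93)&(Q[:,2]<104)]
  if len(B)>20:print('captop',len(B),np.median(B[:,2]),B.mean(0),cv2.minEnclosingCircle(B[:,:2].astype(np.float32)))
E
```

```text
t 6.65 pos [639.  167.2 147.2] yaw_y -20.7 tilt 0.4 q [ 0.06  0.66 -0.59  1.28  0.37  1.31 -0.89] F [ 0.1 -0.1 -0.4] T [ 0.03 -0.03  0.03] w 84.3
cream 726 60.354768080482955 ((639.473876953125, 168.29937744140625), 24.206918716430664)
captop 124 98.67398959089184 [523.22746802 227.1477755   97.94579773] ((523.6754150390625, 232.76803588867188), 20.48782730102539)
cream 146 62.65906834045035 ((639.583740234375, 174.39688110351562), 24.282169342041016)
captop 568 99.47984701230519 [516.49776522 252.827548    99.44860605] ((517.0459594726562, 252.68704223632812), 28.30565643310547)
```

View pics/rel1.png

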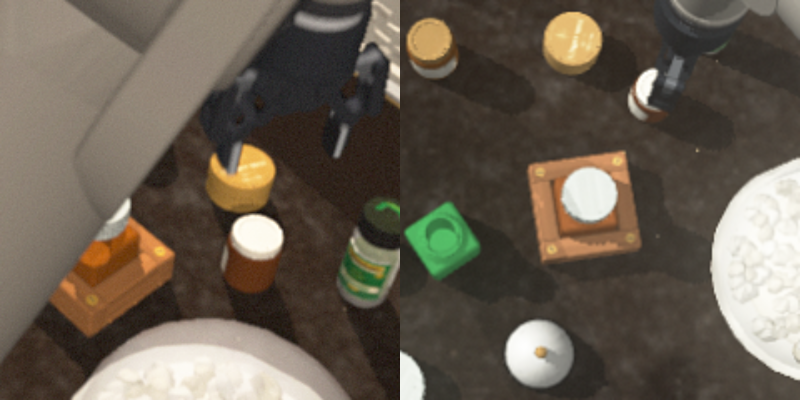

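The small jar stands upright at (252,255) left / (650,95) right. The capped jar in the block at (590,195) right is untouched.

```bash
python3 - <<'E'
from h import *
from rig import r
f=pickle.load(open('s2.pkl','rb'))
P=cloud(f).reshape(-1,3);Q=P[(np.hypot(P[:,0]-517,P[:,1]-251)<36)]
B=Q[(Q[:,2]>94)&(Q[:,2]<104)]; print('scene captop',len(B),np.median(B[:,2]),B.mean(0),cv2.minEnclosingCircle(B[:,:2].astype(np.float32)))
C=np.array([517,251])
B=Q[(Q[:,2]>82)&(Q[:,2]<93)&(np.hypot(Q[:,0]-517,Q[:,1]-251)>22)]; print(circ(B,28),len(B))
s=r.read_state(); show(s)
print(plan(s,(517,251,150),-20),plan(s,(517,251,69),-20))
E
```

```text
scene captop 910 99.27090155629594 [515.76394156 247.6940501   99.07004329] ((517.473388671875, 249.2108612060547), 29.564138412475586)
(array([517.69460342, 250.03417939]), np.float64(0.9275056314915153)) 181
t 6.75 pos [644.9 170.5 156.4] yaw_y -20.8 tilt 1.07 q [ 0.06  0.65 -0.59  1.27  0.37  1.3  -0.89] F [0.7 0.5 0.5] T [ 0.04 -0.    0.06] w 84.8
(array([  2.99, -14.82,   0.4 ]), array([ 0.018, -0.007, -0.013])) (array([  2.94, -14.96,   8.5 ]), array([ 0.018, -0.007, -0.013]))
```

Emit:
arm_command --pt "0.8 -3.7 0 0.018 0 -0.01 8.5" --pt "1.6 -7.5 0 0.018 0 -0.01 8.5" --pt "2.4 -11.3 0 0.018 0 -0.01 8.5" --pt "3 -14.3 0.4 0.018 0 -0.01 8.5" --pt "3 -14.8 0.4 0.018 0 -0.01 8.5"

```text
time: 7.17
tool_pos: [510.1, 257.2, 150.7]
eef_rot: [-2.559, -1.807, -0.006]
ft_force: [-1.1, 1.0, 0.4]
gripper_width: 84.6
```

```bash
python3 - <<'E'
from h import *
from rig import r,vision
f=vision.grab_frame('scene')
s=r.read_state(); show(s)
print(plan(s,(517,251,69),-20))
cv2.imwrite('pics/above2.png',cv2.resize(f['color'][180:380,260:460],(560,560))[:,:,::-1])
E
```

```text
t 7.22 pos [512.2 255.3 150.9] yaw_y -19.6 tilt 0.44 q [-0.03  0.49 -0.66  1.56  0.31  1.2  -1.08] F [-0.6 -0.5 -0.4] T [ 0.04  0.04 -0.02] w 85.1
(array([-0.3 ,  0.62,  8.18]), array([-0.003, -0.007,  0.006]))
```

View pics/above2.png

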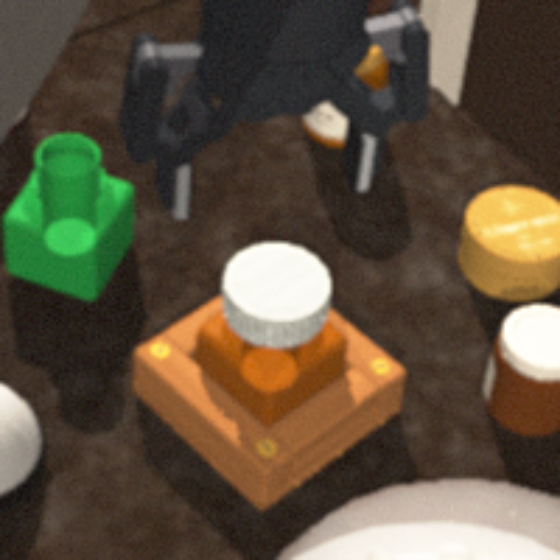

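The open fingers, at (180,190) and (367,160), straddle the cap at (277,290). I centre them and lower part of the way.

Emit:
arm_command --pt "-0.15 0.3 1 0 0 0 8.5" --pt "-0.3 0.6 2 0 0 0 8.5" --pt "-0.3 0.6 2.6 0 0 0 8.5" --pt "-0.3 0.6 2.6 0 0 0 8.5" --pt "-0.3 0.6 2.6 0 0 0 8.5"

```text
time: 7.63
tool_pos: [517.4, 249.2, 123.5]
eef_rot: [-2.565, -1.803, -0.004]
ft_force: [-0.6, -0.2, 1.1]
gripper_width: 85.3
```

```bash
python3 - <<'E'
from h import *
from rig import r,vision
s=r.read_state(); show(s)
print(plan(s,(517,251,69),-20))
E
```

```text
t 7.63 pos [517.4 249.2 123.5] yaw_y -19.8 tilt 0.41 q [-0.02  0.52 -0.64  1.58  0.33  1.15 -1.08] F [-0.6 -0.2  1.1] T [ 0.04 -0.04  0.07] w 85.3
(array([ 0.12, -0.07,  5.45]), array([-0.004, -0.006,  0.004]))
```

Emit:
arm_command --pt "0.1 -0.1 2 0 0 0 8.5" --pt "0.1 -0.1 4 0 0 0 8.5" --pt "0.1 -0.1 5 0 0 0 8.5" --pt "0.1 -0.1 5.4 0 0 0 8.5" --pt "0.1 -0.1 5.4 0 0 0 8.5"

```text
time: 8.05
tool_pos: [516.4, 250.4, 68.7]
eef_rot: [-2.565, -1.802, -0.001]
ft_force: [0.2, 0.6, 0.3]
gripper_width: 84.9
```

```bash
python3 - <<'E'
from h import *
from rig import r,vision
s=r.read_state(); show(s)
print(plan(s,(517,251,69),-20))
E
```

```text
t 8.05 pos [516.4 250.4  68.7] yaw_y -19.8 tilt 0.41 q [-0.04  0.58 -0.62  1.64  0.37  1.04 -1.12] F [0.2 0.6 0.3] T [ 0.01 -0.05 -0.01] w 84.9
(array([ 0.08,  0.03, -0.03]), array([-0.005, -0.005,  0.003]))
```

Close gently first and check that the grip is centred.

Emit:
arm_command --pt "0.1 0 0 0 0 0 7" --pt "0.1 0 0 0 0 0 6" --pt "0.1 0 0 0 0 0 5" --pt "0.1 0 0 0 0 0 4.5" --pt "0.1 0 0 0 0 0 4.5" --force 20

```text
time: 8.47
tool_pos: [517.7, 252.0, 70.0]
eef_rot: [-2.565, -1.802, -0.005]
ft_force: [0.6, 1.0, 4.3]
gripper_width: 55.8
```

```bash
python3 - <<'E'
from h import *
from rig import r,vision
f=vision.grab_frame('scene')
s=r.read_state(); show(s)
cv2.imwrite('pics/grip2.png',cv2.resize(f['color'][230:350,300:420],(600,600))[:,:,::-1])
E
```

```text
t 8.52 pos [517.7 251.9  70. ] yaw_y -19.8 tilt 0.42 q [-0.05  0.58 -0.62  1.64  0.37  1.04 -1.12] F [ 0.3 -0.2  4.8] T [ 0.   -0.05 -0.03] w 55.7
```

View pics/grip2.png

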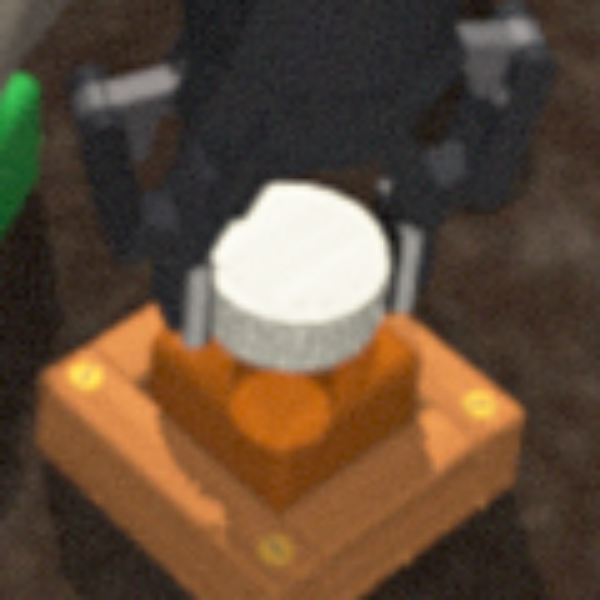

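Both pads sit on the ribbed rim of the cap at (300,270), clear of the shoulders. I firm up the grip and start the anticlockwise turn.

Emit:
arm_command --pt "0 0 0 0 0 0 4.5" --pt "0 0 0 0 0 0 4.5" --pt "0 0 0 0 0 -0.08 4.5" --pt "0 0 0 0 0 -0.16 4.5" --pt "0 0 0 0 0 -0.25 4.5" --force 80

```text
time: 8.93
tool_pos: [518.1, 251.7, 70.4]
eef_rot: [-2.319, -2.111, -0.007]
ft_force: [0.1, -0.1, 3.7]
gripper_width: 54.2
```

```bash
python3 - <<'E'
from h import *
from rig import r,vision
s=r.read_state(); show(s)
print(plan(s,(517.5,251.5,70),-5))
E
```

```text
t 8.93 pos [518.1 251.7  70.4] yaw_y -5.4 tilt 0.42 q [-0.01  0.6  -0.68  1.64  0.41  1.05 -0.9 ] F [ 0.1 -0.1  3.7] T [-0.05 -0.01 -0.44] w 54.2
(array([-0.03, -0.06,  0.04]), array([-0.001, -0.007, -0.007]))
```

Emit:
arm_command --pt "0 0 0 0 0 -0.1 4.5" --pt "0 0 0 0 0 -0.2 4.5" --pt "0 0 0 0 0 -0.3 4.5" --pt "0 0 0 0 0 -0.4 4.5" --pt "0 0 0 0 0 -0.5 4.5"

```text
time: 9.35
tool_pos: [518.1, 251.7, 70.4]
eef_rot: [-1.721, -2.622, -0.01]
ft_force: [-0.6, -0.5, 1.3]
gripper_width: 54.1
```

```bash
python3 - <<'E'
from h import *
from rig import r,vision
s=r.read_state(); show(s)
print(plan(s,(517.5,251.5,70),50))
E
```

```text
t 9.35 pos [518.1 251.7  70.4] yaw_y 23.4 tilt 0.45 q [ 0.06  0.63 -0.79  1.63  0.49  1.08 -0.46] F [-0.6 -0.5  1.3] T [ 0.11  0.03 -0.47] w 54.1
(array([ 0.  , -0.07,  0.04]), array([ 0.004, -0.007, -0.464]))
```

Emit:
arm_command --pt "0 0 0 0 0 -0.1 4.5" --pt "0 0 0 0 0 -0.2 4.5" --pt "0 0 0 0 0 -0.3 4.5" --pt "0 0 0 0 0 -0.4 4.5" --pt "0 0 0 0 0 -0.5 4.5"

```text
time: 9.77
tool_pos: [518.1, 251.8, 70.4]
eef_rot: [-1.015, -2.969, -0.012]
ft_force: [0.2, 0.7, 2.3]
gripper_width: 54.3
```

```bash
python3 - <<'E'
from h import *
from rig import r,vision
f=vision.grab_frame('scene');g=vision.grab_frame('top')
s=r.read_state(); show(s)
a=cv2.resize(f['color'][230:350,300:420],(400,400)); b=cv2.resize(g['color'][190:290,330:430],(400,400))
cv2.imwrite('pics/tw1.png',np.hstack([a,b])[:,:,::-1])
E
```

```text
t 9.87 pos [518.1 251.8  70.3] yaw_y 52.0 tilt 0.5 q [ 0.13  0.68 -0.91  1.63  0.58  1.12 -0.02] F [-0.1  0.2  2.8] T [-0.07  0.07 -0.18] w 54.0
```

View pics/tw1.png

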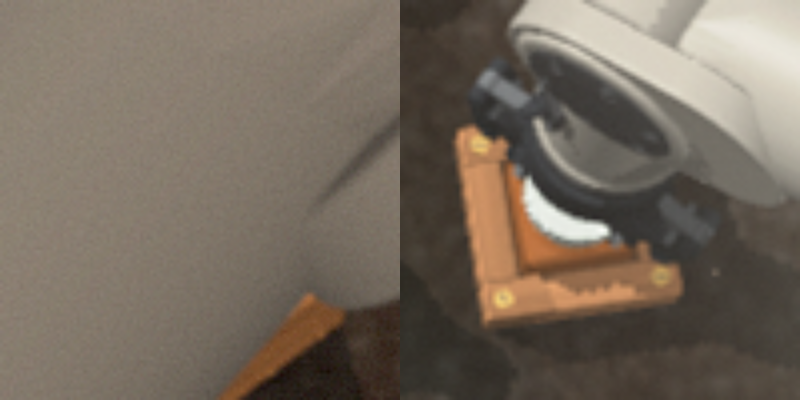

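The top view shows the jar still square in its block at (570,220), with the cap still in the jaws. The gripper has turned 1.25 rad so far, so I go on to about 1.55.

Emit:
arm_command --pt "0 0 0 0 0 -0.08 4.5" --pt "0 0 0 0 0 -0.16 4.5" --pt "0 0 0 0 0 -0.24 4.5" --pt "0 0 0 0 0 -0.31 4.5" --pt "0 0 0 0 0 -0.31 4.5"

```text
time: 10.28
tool_pos: [518.1, 251.8, 70.4]
eef_rot: [-0.554, -3.089, -0.013]
ft_force: [-0.1, 0.1, 3.3]
gripper_width: 54.2
```

```bash
python3 - <<'E'
from h import *
from rig import r,vision
s=r.read_state(); show(s)
E
```

```text
t 10.28 pos [518.1 251.8  70.4] yaw_y 69.7 tilt 0.52 q [ 0.16  0.71 -0.98  1.63  0.63  1.14  0.25] F [-0.1  0.1  3.3] T [-0.07  0.01 -0.22] w 54.2
```

Emit:
arm_command --pt "0 0 -0.1 0 0 0 4.5" --pt "0 0 -0.2 0 0 0 4.5" --pt "0 0 -0.3 0 0 0 4.5" --pt "0 0 -0.4 0 0 0 4.5" --pt "0 0 -0.4 0 0 0 4.5"

```text
time: 10.7
tool_pos: [518.0, 251.5, 74.4]
eef_rot: [-0.554, -3.089, -0.012]
ft_force: [-0.4, -0.5, -0.2]
gripper_width: 54.3
```

```bash
python3 - <<'E'
from h import *
from rig import r,vision
for i in range(3):
    s=r.read_state(); show(s); g=vision.grab_frame('top')
cv2.imwrite('pics/up1.png',cv2.resize(g['color'][190:290,330:430],(600,600),interpolation=cv2.INTER_CUBIC)[:,:,::-1])
E
```

```text
t 10.7 pos [518.  251.5  74.4] yaw_y 69.7 tilt 0.47 q [ 0.16  0.71 -0.98  1.63  0.62  1.15  0.25] F [-0.4 -0.5 -0.2] T [-0.02  0.04 -0.  ] w 54.3
t 10.75 pos [518.  251.6  74.8] yaw_y 69.7 tilt 0.47 q [ 0.16  0.71 -0.98  1.63  0.62  1.15  0.25] F [0.4 0.2 0.3] T [-0.01  0.03  0.03] w 54.3
t 10.8 pos [518.1 251.7  74.9] yaw_y 69.7 tilt 0.48 q [ 0.16  0.71 -0.98  1.63  0.62  1.15  0.25] F [-0.9 -0.6 -0.3] T [-0.01  0.01  0.02] w 54.2
```

View pics/up1.png

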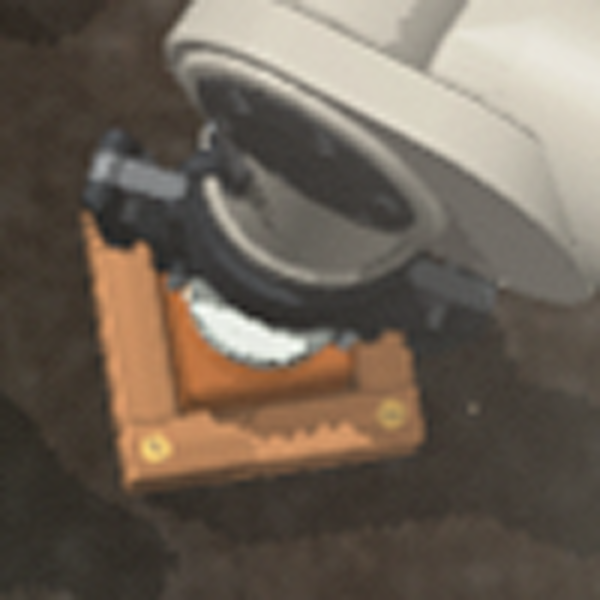

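The force is about -0.3 N, so only the cap's own weight hangs in the gripper and not the 0.4 kg jar. The jar still sits square in its recess at (270,370). I lift further.

Emit:
arm_command --pt "0 0 -0.3 0 0 0 4.5" --pt "0 0 -0.6 0 0 0 4.5" --pt "0 0 -0.9 0 0 0 4.5" --pt "0 0 -1.2 0 0 0 4.5" --pt "0 0 -1.5 0 0 0 4.5"

```text
time: 11.27
tool_pos: [518.3, 251.7, 90.5]
eef_rot: [-0.554, -3.09, -0.013]
ft_force: [-0.6, -0.2, -0.5]
gripper_width: 54.0
```

```bash
python3 - <<'E'
from h import *
from rig import r,vision
s=r.read_state(); show(s)
E
```

```text
t 11.27 pos [518.3 251.7  90.5] yaw_y 69.7 tilt 0.5 q [ 0.17  0.69 -0.99  1.61  0.61  1.18  0.26] F [-0.6 -0.2 -0.5] T [0.01 0.01 0.05] w 54.0
```

Emit:
arm_command --pt "0 0 -0.6 0 0 0 4.5" --pt "0 0 -1.2 0 0 0 4.5" --pt "0 0 -1.8 0 0 0 4.5" --pt "0 0 -2.4 0 0 0 4.5" --pt "0 0 -2.8 0 0 0 4.5"

```text
time: 11.68
tool_pos: [518.6, 251.8, 119.6]
eef_rot: [-0.554, -3.091, -0.014]
ft_force: [0.0, -0.5, -0.2]
gripper_width: 54.2
```

Emit:
arm_command --pt "0 0 0 0 0 0 4.5" --pt "0 0 0 0 0 0 4.5" --pt "0 0 0 0 0 0 4.5" --pt "0 0 0 0 0 0 4.5" --pt "0 0 0 0 0 0 4.5"

```text
time: 12.1
tool_pos: [518.4, 251.6, 119.2]
eef_rot: [-0.554, -3.09, -0.013]
ft_force: [0.2, -1.0, -0.8]
gripper_width: 54.1
```

```bash
python3 - <<'E'
from h import *
from rig import r,vision
f=vision.grab_frame('scene');g=vision.grab_frame('top')
s=r.read_state(); show(s)
b=cv2.resize(g['color'][170:310,310:450],(500,500),interpolation=cv2.INTER_CUBIC); a=cv2.resize(f['color'][180:400,280:560],(300,236))
a=np.vstack([a,np.zeros((264,300,3),np.uint8)])
cv2.imwrite('pics/end1.png',np.hstack([b,a])[:,:,::-1])
P=cloud(g).reshape(-1,3); 
Q=P[(np.hypot(P[:,0]-517,P[:,1]-251)<45)]
for lo,hi in((28,40),(50,75),(76,90),(90,105),(115,135),(135,150)):
    B=Q[(Q[:,2]>lo)&(Q[:,2]<hi)]; print(lo,hi,len(B),B.mean(0).round(1) if len(B) else '', np.median(B[:,2]).round(1) if len(B) else '')
B=P[(np.hypot(P[:,0]-640,P[:,1]-168)<35)&(P[:,2]>20)&(P[:,2]<75)]; print('cream',len(B),B.mean(0) if len(B) else'')
E
```

```text
t 12.2 pos [518.5 251.6 119.4] yaw_y 69.7 tilt 0.52 q [ 0.18  0.66 -1.01  1.58  0.58  1.23  0.28] F [-0.3  0.6  0.2] T [-0.02  0.02 -0.  ] w 53.8
28 40 276 [495.2 258.1  35.1] 35.3
50 75 310 [500.2 258.5  59.7] 59.2
76 90 34 [499.7 259.3  81.7] 80.9
90 105 0  
115 135 27 [500.4 257.6 131.9] 132.1
135 150 156 [500.2 259.9 146.1] 147.3
cream 0
```

View pics/end1.png

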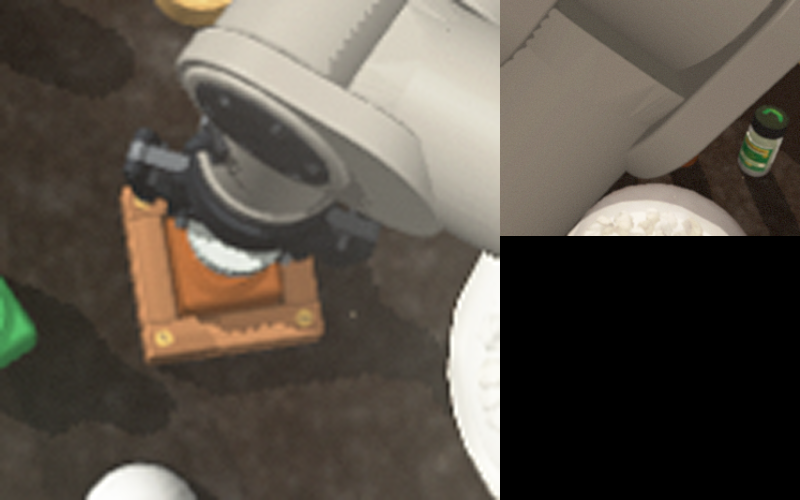

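The top view shows the cap held at (235,245) and the jar square in its recess at (225,285). Its shoulder measures about z = 59 (60 expected when seated) and the cap's top about 148. The small jar is mostly hidden behind the forearm, with only a brown sliver showing at (690,160). The force is steady at about 0, so I hand in.

```bash
python3 - <<'E'
from rig import r
print(r.finish_job()); 
E
```

```text
the job is handed in; nothing more can be done
None
```

I took the small jar off the cap and stood it on the bare counter at about (640, 167) mm. I then gripped the cap, turned the gripper 1.56 rad anticlockwise in one grasp, and lifted it straight up by about 49 mm. I handed in at about 12 s of the 54 s limit, still holding the cap; no verdict was reported.

**Checks that held:**
- **Small jar:** right after release, both cameras showed it upright with its top about 60 mm above the counter.
- **Cap:** its top was at about z = 148 mm, so its lower edge was roughly 30 mm above the mouth. The gripper was within 2 mm of the axis I measured for the jar and tilted about 0.5°.
- **Glass jar:** during the lift the wrist force stayed within about 1 N, so the 0.4 kg jar was not coming up with the cap. Its shoulder measured z ≈ 59 mm against 60 mm expected when seated.

**Not confirmed:**
- **Small jar at the end:** the forearm hid all but a sliver of it in the last picture, and the top camera's depth check found no points there.
- **Cap turn:** I took the cap's turn from the gripper's rotation; I did not measure it directly. The steady 0.45 N m while turning and the free lift both fit it having come loose.
- **Camera agreement:** the two cameras differed by 1–3 mm in y on the jar and block, and by about 6 mm on the partly covered small jar after it was set down.

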